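# Set out the tumbler and spice jar, then ready the muddler

### The job

Get the bar ready for a drink: stand the steel tumbler and the spice jar upright on the floor of the wooden three-cell rack, each in a cell of its own (any cells). Then draw the muddler out of its slanted sleeve, turn it upright with its black foot down, and finish still holding it, raised a few centimetres above the tumbler's rim and centred over its mouth, without touching the tumbler. Do not knock over the tumbler or jar, and leave the other things on the worktop where they are.

Things in the scene. Friction and masses are not known exactly. Their poses are not given: they have to be found in the camera images.
- tumbler: Loose open steel tumbler, round, 85 mm tall, 56 mm wide at the rim tapering to 45 mm at the foot, wall 3 mm, about 0.14 kg. Origin: centre of its underside; z up through the mouth.
- tumbler_rim (a point): Centre of the tumbler's mouth, 85 mm above its underside.
- jar: Loose closed spice jar with a red cap, round, 44 mm wide, 105 mm tall, cap fixed, about 0.12 kg. Origin: centre of its underside; z up.
- rack: Fixed wooden rack with three open square cells in a row along its own y axis; 78 mm (its x) by 224 mm (its y), outer walls 40 mm high, dividers 36 mm, walls 5 mm thick, floor 6 mm thick; each cell is 68 x 68 mm inside. Origin: centre of its underside, on the worktop; its yaw varies.
- cell_0 (a point): Centre of the inner floor of the first cell (the -y end of the rack), 6 mm above the worktop.
- cell_1 (a point): Centre of the inner floor of the middle cell.
- cell_2 (a point): Centre of the inner floor of the third cell (the +y end of the rack). Cells are 73 mm apart.
- holder: Fixed dark steel holder: a 150 x 76 mm foot plate with a square sleeve (bore 36 x 36 mm, 110 mm deep along its axis, walls 4 mm) that leans 0.70 rad from vertical, its mouth towards the holder's own -x (roughly towards the robot). Origin: centre of the foot plate's underside; its yaw varies.
- sleeve_mouth (a point): Centre of the sleeve's open mouth, about 118 mm above the worktop. The outward axis of the bore in the holder's frame is (-0.644, 0, 0.765).
- muddler: Loose muddler: a plain round rod 28 mm thick and 195 mm long, 0.11 kg, the lower 40 mm black, the rest plain wood; its centre of mass lies about 90 mm from the foot. It stands foot first in the sleeve, resting on the bore's lower wall and bottom; about 85 mm of it stick out. Origin: centre of the foot's end face; its z axis runs along the rod from foot to top.
- muddler_foot (a point): Centre of the end face of the black foot (same as the body's origin).
- muddler_top (a point): Centre of the top end of the muddler, 195 mm from the foot.
- ramekin: Bystander: low white ramekin, 67 mm wide, 39 mm tall; stands between the rack and the holder. Origin: centre of its underside.
- jug: Bystander: white cream jug, 67 x 103 mm, 85 mm tall, behind the rack. Origin: centre of its underside.
- tape_roll: Bystander: roll of tan tape lying flat, 96 mm wide, 48 mm tall, at the left. Origin: centre of its underside.
Mind the look-alikes: they are no part of the job. Leave any green or yellow look-alike of the tumbler alone.

How it is judged:
By the outcome, as a careful person would: the job done as asked, in the order asked, and still so for the second after the job is handed in, while the arm keeps its last pose, push and grip.
It also fails if it takes over 64 s, if anything falls off the work surface, if the arm or the gripper's body presses on something with over 40 N, if the wrist force passes 120 N, or if a joint passes its speed limit or range.

### The arm

A 6-joint arm with a two-finger parallel gripper is mounted at the origin on a cart in front of the work surface, level with it; the furniture and walls round the work are solid. World frame = base frame: x ahead of the robot, y to its left, z up, the work surface at z = 0. Lengths are in m, angles in degrees, forces in N, time in s.
With the tool pointing down it reaches from about 0.275 to 0.825 m from the base axis. Payload 5.2 kg.
Tool frame: the origin (TCP) lies at the very end of the fingers, on their centre line; the grasp point (between the pads) lies 19 mm behind it; z points along the fingers, y is the line along which they close (so a half turn about z gives the same grasp; the last joint's range is limited). The gripper opens to 93 mm and grips with 3 to 60 N. Pads are 15 mm wide; open, the fingers measure 128 mm over their backs; the gripper's body (75 mm by 188 mm) begins 65 mm behind the grasp point.
Start: joints at [53.698, 14.817, 87.949, -0, 77.235, -11.62], TCP at [0.23, 0.5, 0.219] pointing down, gripper open.
Joint ranges: [-179.93, 179.93], [-52.35, 119.4], [10.71, 147.94], [-69.91, 249.91], [12.55, 155.21], [-178.61, 178.61]. Speed limits (degrees/s): [147.25, 147.25, 180, 180, 180, 180].

### API

Orientations are given as [roll, pitch, yaw] about the fixed x, y, z axes, in that order (R = Rz(yaw) Ry(pitch) Rx(roll)).
In Python, from cell import ctrl gives the robot as it stands.
- The arm moves only by the shell command python3 -m handwheel 'ROWS' [OPENING]. ROWS is JSON, a list that holds one entry, the list of rows, each a list of 6 numbers: the shift along the tool's x, y, z in units of 25 cm (1.0 is 25 cm), then the turn, a rotation vector about the tool's x, y, z in units of 0.5 rad (1.0 is 0.5 rad). A call has 1 to 10 rows; each row is the pose to reach, as a shift and turn from the pose commanded when the call began, along the tool's axes at that moment; what a row does not reach only later rows make up. A row lasts 1/8 s, in which the tool goes at most 62.5 mm and 10.7 degrees, less where a joint would pass 70% of its speed; a pose out of reach is approached as far as the arm can. A call with a number of a shift or a turn outside -1 to 1 is refused whole. A call with a gripper value outside its range is refused whole. OPENING is the opening, from 0 (shut) to 1 (fully open), set as the call begins (- or left out, the last holds). The fingers move at their own pace and stop on an object; the grip force is fixed at half the most. Time passes only in rows, so rows that repeat a pose let the fingers close. It gives the time, the measured TCP pose, the force, the opening and the grip force at its end, in the units of the state.
- ctrl.sense(): the state, without advancing time (a new reading comes with each control period).
- ctrl.camera(name): name is "scene" or "top" or "wrist"; returns (picture, depth): 480x640x3 uint8, red, green, blue; 480x640 float32, m along the optical axis (not along the pixel's ray), 0 where there is no reading.
- ctrl.calibration(name): a dict with "intrinsics" (3x3 intrinsics, pixels), "eye" and "orientation" of the camera in the world. Camera axes: x right, y up, looking along -z (the intrinsics and any distortion apply to the point x, -y, -z); pixel columns grow to the right and rows downward; lengths in m; the calibration is good to about 2 mm. The wrist camera is an equidistant fisheye: a pixel r from the principal point sees the ray r / f radians off the axis. A picture is of the moment at which its call begins: read the wrist's pose just before it. calibration takes no time and is no camera call; for the wrist camera it gives the pose at the moment of the call.
- ctrl.sign_off(): hands the job in; it is judged then, once.
The state is a dict: "time_s": time; "joint_pos": joint angles; "dq": joint speeds; "joint_efforts": joint torques, N m; "ee_pos": TCP position; "orientation": TCP orientation; "wrist_force": force on the tool from outside, world axes, zero at the start; "moment": the same for the moment, N m; "finger_gap": finger opening in m; "grip_force": force on a finger pad.
Only numpy, scipy, OpenCV 4.12 (cv2) and the standard library are available. Lean on these libraries where they do the work, as an engineer would, in place of code of your own. Each camera call takes 0.05 s, during which the arm holds its last target. There are 200 camera calls.

## Working session

There is one attempt and no reset: what is moved stays moved. The work goes in short steps, Python scripts to look and compute and a shell command to move; the robot and the scene stay as the last step left them, time stands still between calls to the robot, and variables do not carry over. Pictures are saved under pics/ and viewed, at most 10 in all, crops included, and the job is handed in when it is done.

```bash
ls; mkdir -p pics
python3 - <<'E'
from cell import ctrl
import cv2,numpy as np
s=ctrl.sense();print(s)
for n in("scene","top"):
    im,d=ctrl.camera(n);c=ctrl.calibration(n);print(n,c)
    cv2.imwrite(f"pics/{n}0.png",im[:,:,::-1]);np.savez(f"pics/{n}0.npz",im=im,d=d,K=c["intrinsics"],eye=c["eye"],R=np.array(c["orientation"]))
E
```

```text
pics
{'time_s': 0.0, 'joint_pos': array([ 5.36987202e+01,  1.48596076e+01,  8.80098421e+01, -1.66713478e-03,
        7.72347858e+01, -1.16197302e+01]), 'dq': array([ 0.03279302,  0.0578444 ,  0.03198007,  0.04292877,  0.13230132,
       -0.03186645]), 'joint_efforts': array([ 1.80743857e-03, -4.37302065e+01, -2.84001070e+01,  7.20416405e-02,
        4.14836977e-02, -7.43177543e-05]), 'ee_pos': array([0.22932839, 0.49931287, 0.2178231 ]), 'orientation': array([-1.79897573e+02, -1.94026552e-02,  1.55318803e+02]), 'wrist_force': array([-0.10574604,  0.19697767, -0.44657048]), 'moment': array([-0.033656  , -0.02692466, -0.05614348]), 'grip_force': 0.0, 'finger_gap': 0.09304297468147635}
scene {'intrinsics': array([[490.94365113,   0.        , 322.01035002],
       [  0.        , 490.94365113, 231.53021369],
       [  0.        ,   0.        ,   1.        ]]), 'eye': array([-0.068237  , -0.61314112,  0.96297363]), 'orientation': array([ 47.57682444,  -1.18695208, -45.60590479])}
top {'intrinsics': array([[548.8789487 ,   0.        , 312.61564336],
       [  0.        , 548.8789487 , 242.00007729],
       [  0.        ,   0.        ,   1.        ]]), 'eye': array([ 0.04952431, -0.14442405,  1.41327541]), 'orientation': array([ 23.09207788,  -0.62395063, -74.11840474])}
```

View pics/scene0.png

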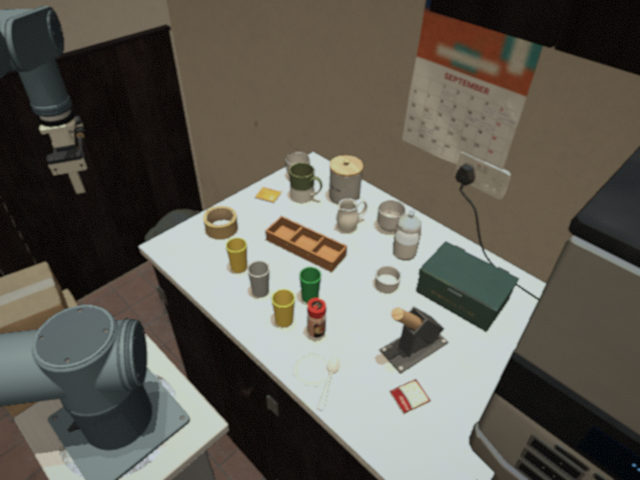

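View pics/top0.png

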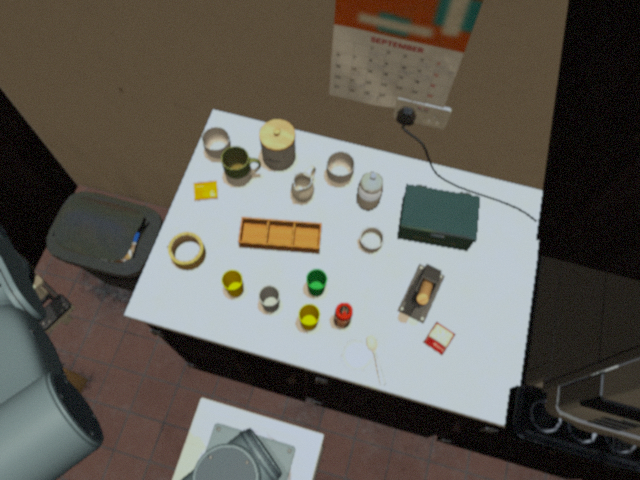

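The scene view shows the steel tumbler at about (259,279), the jar at (317,319), the rack at (306,243) and the holder at (414,335). In the top view they are at (269,299), (344,315), (281,235) and (421,292). The yellow and green cups next to the tumbler are the look-alikes.

```bash
cat > h.py <<'E'
import numpy as np,cv2
from scipy.spatial.transform import Rotation as Ro
def cloud(f):
    z=np.load(f);K=z['K'];R=Ro.from_euler('xyz',z['R'],degrees=True).as_matrix()
    v,u=np.mgrid[:480,:640];d=z['d']
    p=np.stack([(u-K[0,2])/K[0,0]*d,-(v-K[1,2])/K[1,1]*d,-d],-1)@R.T+z['eye']
    p[d==0]=np.nan
    return z['im'],p
def ray(f,u,v,h):
    z=np.load(f);K=z['K'];R=Ro.from_euler('xyz',z['R'],degrees=True).as_matrix()
    r=R@np.array([(u-K[0,2])/K[0,0],-(v-K[1,2])/K[1,1],-1]);e=z['eye'];return e+r*(h-e[2])/r[2]
def circ(P):
    A=np.c_[2*P[:,:2],np.ones(len(P))];s=np.linalg.lstsq(A,(P[:,:2]**2).sum(1),rcond=None)[0]
    return s[0],s[1],np.sqrt(s[2]+s[0]**2+s[1]**2)
E
python3 - <<'E'
from h import *
np.set_printoptions(precision=4,suppress=True)
for n,w in(("top",dict(tum=(253,283,285,314),jar=(332,300,356,330),rack=(235,212,326,255),hold=(395,260,448,325))),("scene",dict(tum=(245,258,273,300),jar=(303,295,330,342),rack=(262,215,350,270),hold=(378,300,450,372)))):
    im,p=cloud(f"pics/{n}0.npz")
    print(n,'table z',p[330 if n=='top' else 370,300],)
    for k,(a,b,c,d) in w.items():
        q=p[b:d,a:c].reshape(-1,3);col=im[b:d,a:c].reshape(-1,3).astype(int);zz=q[:,2]
        if k in('tum','jar'):
            H=.085 if k=='tum' else .105
            m=(zz>H-.008)&(zz<H+.01);print(k,m.sum(),np.nanmax(zz),q[m].mean(0),(q[m].min(0)+q[m].max(0))/2,np.ptp(q[m],0))
            m=(zz>.02)&(zz<H-.015)
            print('   side circ',circ(q[m]),m.sum())
        if k=='rack':
            m=(zz>.03)&(zz<.05);r=cv2.minAreaRect((q[m][:,:2]*1000).astype(np.float32));print(k,m.sum(),r)
            m=(zz>.003)&(zz<.05);r=cv2.minAreaRect((q[m][:,:2]*1000).astype(np.float32));print(k,m.sum(),r)
        if k=='hold':
            m=(col[:,0]-col[:,2]>50)&(zz>.06);print(k,'wood',m.sum(),q[m].mean(0),q[m].min(0),q[m].max(0))
            c0=q[m].mean(0);u,s,v=np.linalg.svd(q[m]-c0);print(v[0],s)
            m=(col.max(1)<110)&(zz<.14)&(zz>-.005)
            r=cv2.minAreaRect((q[m][:,:2]*1000).astype(np.float32));print('dark',r)
E
```

```text
top table z [ 0.3838 -0.0309 -0.0027]
tum 105 0.08875852535817152 [0.4278 0.0642 0.0831] [0.4269 0.0631 0.083 ] [0.0563 0.0541 0.0116]
   side circ (np.float64(0.425816073577036), np.float64(0.06267506884025657), np.float64(0.023696462816955966)) 216
jar 241 0.11171133241234044 [ 0.4338 -0.1292  0.1041] [ 0.4349 -0.1289  0.1044] [0.0447 0.043  0.0147]
   side circ (np.float64(0.4359555212424806), np.float64(-0.12898932463756005), np.float64(0.02249796019164296)) 127
rack 616 ((618.985107421875, 96.23381805419922), (83.18476867675781, 224.30091857910156), 11.752192497253418)
rack 2227 ((632.8688354492188, 101.95037841796875), (130.1641845703125, 255.7678680419922), 16.49229621887207)
hold wood 257 [ 0.5168 -0.3046  0.1575] [ 0.4799 -0.3315  0.0659] [ 0.5714 -0.2873  0.1912]
[-0.6842  0.1409  0.7156] [0.6041 0.12   0.1113]
dark ((568.4591674804688, -314.4683837890625), (68.75408935546875, 144.99403381347656), 77.57087707519531)
scene table z [ 0.3382 -0.1747  0.0001]
tum 146 0.08790630161917623 [0.4243 0.0583 0.0829] [0.4188 0.0269 0.0825] [0.0694 0.1237 0.0109]
   side circ (np.float64(0.42284654104582503), np.float64(0.08388701713098166), np.float64(0.03729042552477984)) 403
jar 266 0.10994580732786663 [ 0.4313 -0.1326  0.1049] [ 0.4319 -0.131   0.1036] [0.0421 0.0411 0.0126]
   side circ (np.float64(0.4591921526853162), np.float64(-0.10458487563082035), np.float64(0.054834603800428684)) 415
rack 790 ((658.9829711914062, 102.68048095703125), (169.08055114746094, 227.7998809814453), 11.638916969299316)
rack 2471 ((627.9056396484375, 118.62298583984375), (200.57577514648438, 265.5513610839844), 32.80339813232422)
hold wood 287 [ 0.5085 -0.3115  0.1618] [ 0.4794 -0.326   0.0939] [ 0.5755 -0.2893  0.1899]
[ 0.6836 -0.2169 -0.6969] [0.5397 0.1072 0.0912]
dark ((603.61767578125, -316.84429931640625), (228.5746612548828, 98.00146484375), 0.3602253794670105)
```

Run:
```python
from h import *
np.set_printoptions(precision=4,suppress=True)
for n,u,v in(("yel1",232,281),("yel2",309,314),("green",316,279),("tum",269,296),("jar",344,311)):
    print(n,ray("pics/top0.npz",u,v,.085))
im,p=cloud("pics/top0.npz")
q=p.reshape(-1,3)
hsv=cv2.cvtColor(im,cv2.COLOR_RGB2HSV).reshape(-1,3)
for n,h0,h1 in(("yel",22,35),("grn",50,90)):
    m=((hsv[:,0]>=h0)&(hsv[:,0]<=h1)&(hsv[:,1]>150)&(q[:,2]>.065)&(q[:,2]<.1)&(q[:,0]<.55))
    for lo,hi in((-.2,-.1),(-.1,.03),(.05,.3)):
        k=m&(q[:,1]>lo)&(q[:,1]<hi)
        if k.sum()>10:print(n,k.sum(),(q[k].min(0)+q[k].max(0))/2,np.ptp(q[k],0))
# rack corners and dividers via points at top height band
a=im[205:260,230:330];P=p[205:260,230:330].reshape(-1,3)
m=(P[:,2]>.028)&(P[:,2]<.046)&(P[:,0]>.5)
o=P[m];d=np.deg2rad(11.75);X=(o[:,:2]-[.619,.0962])@np.array([[np.cos(d),-np.sin(d)],[np.sin(d),np.cos(d)]])
print(np.histogram(X[:,1],bins=np.arange(-.12,.125,.008)))
```

```text
yel1 [0.4371 0.1645 0.085 ]
yel2 [ 0.4082 -0.0481  0.085 ]
green [ 0.5017 -0.0398  0.085 ]
tum [0.4252 0.0618 0.085 ]
jar [ 0.4398 -0.13    0.085 ]
yel 104 [ 0.4063 -0.0475  0.0787] [0.0543 0.0474 0.0271]
yel 111 [0.4396 0.1664 0.0782] [0.0539 0.0517 0.0264]
grn 88 [ 0.5018 -0.0395  0.0773] [0.0543 0.0463 0.0243]
(array([ 1, 56, 18, 19, 16, 22, 20, 18, 16, 17, 55, 18, 14, 14, 19, 17, 20,
       14, 18, 57, 19, 16, 16, 21, 16, 15, 18, 20, 69,  1]), array([-0.12 , -0.112, -0.104, -0.096, -0.088, -0.08 , -0.072, -0.064,
       -0.056, -0.048, -0.04 , -0.032, -0.024, -0.016, -0.008,  0.   ,
        0.008,  0.016,  0.024,  0.032,  0.04 ,  0.048,  0.056,  0.064,
        0.072,  0.08 ,  0.088,  0.096,  0.104,  0.112,  0.12 ]))
```

```bash
cat > to.py <<'E'
import sys
from h import *
from cell import ctrl
# usage: to.py x y z yaw_of_tool_y(deg) [lean deg, azimuth deg of tool z horizontal]
a=[float(v) for v in sys.argv[1:]]
s=ctrl.sense();p=np.array(s['ee_pos']);R=Ro.from_euler('xyz',s['orientation'],degrees=True)
ty=np.r_[np.cos(np.deg2rad(a[3])),np.sin(np.deg2rad(a[3])),0]
l,z=np.deg2rad(a[4:6]) if len(a)>4 else (0,0)
tz=np.array([np.sin(l)*np.cos(z),np.sin(l)*np.sin(z),-np.cos(l)])
tx=np.cross(ty,tz);G=Ro.from_matrix(np.c_[tx,ty,tz])
print('shift',np.round(R.inv().apply(np.array(a[:3])-p)/.25,3),'turn',np.round((R.inv()*G).as_rotvec()/.5,3))
print('pos',np.round(p,4),'ori',np.round(s['orientation'],1),'j',np.round(s['joint_pos'],0),'t',s['time_s'],'gap',s['finger_gap'],'F',np.round(s['wrist_force'],1))
E
python3 -m handwheel '[[[-0.18,-0.16,0,0,0,0.25],[-0.36,-0.32,0,0,0,0.5],[-0.54,-0.48,0,0,0,0.75],[-0.72,-0.63,0,0,0,1],[-0.72,-0.63,0,0,0,1]]]' 1
python3 to.py .426 .0625 .19 0
```

```text
time_s: 0.72
ee_pos: [0.3289, 0.2783, 0.2185]
orientation: [-180.0, 0.1, 126.3]
wrist_force: [-0.4, 0.7, -0.2]
finger_gap: 0.0929
grip_force: 0.0
shift [-0.926 -0.197  0.115] turn [-1.000e-03  2.000e-03  1.266e+00]
pos [0.3289 0.2783 0.2185] ori [-1.800e+02  1.000e-01  1.263e+02] j [ 25.   2. 103.  -0.  75. -11.] t 0.725 gap 0.09293890400237263 F [-0.4  0.7 -0.2]
```

```bash
python3 -m handwheel '[[[-0.23,-0.05,0.03,0,0,0.25],[-0.46,-0.1,0.06,0,0,0.5],[-0.69,-0.15,0.09,0,0,0.75],[-0.926,-0.197,0.115,0,0,1],[-0.926,-0.197,0.115,0,0,1],[-0.926,-0.197,0.115,0,0,1]]]' 1
python3 to.py .426 .0625 .043 5
python3 - <<'E'
from cell import ctrl
import cv2,numpy as np
c=ctrl.calibration("wrist");im,d=ctrl.camera("wrist");print(c)
cv2.imwrite("pics/w1.png",im[:,:,::-1]);np.savez("pics/w1.npz",im=im,d=d,K=c["intrinsics"],eye=c["eye"],R=np.array(c["orientation"]))
E
```

```text
time_s: 1.48
ee_pos: [0.4258, 0.0674, 0.1896]
orientation: [-179.9, -0.1, 98.1]
wrist_force: [-0.6, 0.2, -0.0]
finger_gap: 0.093
grip_force: 0.0
shift [-0.02  -0.001  0.586] turn [-0.002 -0.002  0.108]
pos [0.4258 0.0674 0.1896] ori [-1.799e+02 -1.000e-01  9.810e+01] j [ -6.   4. 106.   0.  71. -14.] t 1.475 gap 0.09296167841678031 F [-0.6  0.2 -0. ]
{'intrinsics': array([[371.64829954,   0.        , 321.75923899],
       [  0.        , 371.64829954, 235.7677503 ],
       [  0.        ,   0.        ,   1.        ]]), 'eye': array([0.41562313, 0.13879122, 0.35509567]), 'orientation': array([-15.07171119,   0.04520015,   8.08598291])}
```

View pics/w1.png

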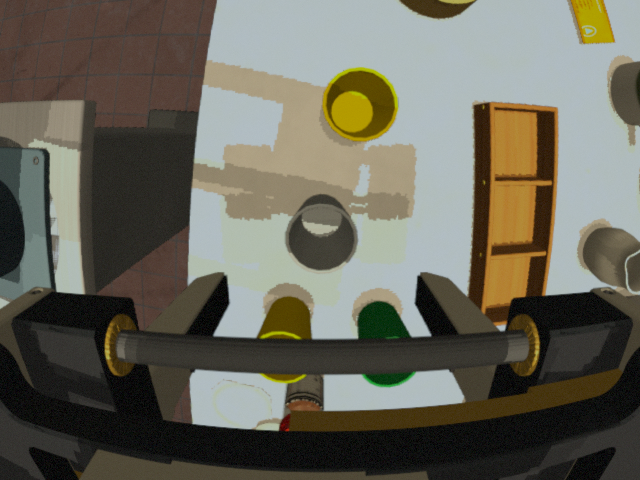

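The wrist view has the tumbler mouth at (321,237), which casts to about (0.426, 0.066) at rim height. That agrees with the top view to within 3 mm, so I'll descend and grip.

```bash
python3 -m handwheel '[[[0,0,0.15,0,0,0],[0,0,0.3,0,0,0],[0,0,0.42,0,0,0],[0,0,0.52,0,0,0],[0,0,0.586,0,0,0],[0,0,0.586,0,0,0]]]' 1
python3 -m handwheel '[[[0,0,0,0,0,0],[0,0,0,0,0,0],[0,0,0,0,0,0],[0,0,0,0,0,0],[0,0,0,0,0,0],[0,0,0,0,0,0],[0,0,0,0,0,0],[0,0,0,0,0,0]]]' 0
python3 to.py .604 .168 .15 8
```

```text
time_s: 2.28
ee_pos: [0.4247, 0.0683, 0.0427]
orientation: [-179.8, -0.1, 98.2]
wrist_force: [0.0, -0.5, -0.2]
finger_gap: 0.0932
grip_force: 0.0
time_s: 3.28
ee_pos: [0.4262, 0.0663, 0.0436]
orientation: [180.0, 0.0, 98.0]
wrist_force: [-2.2, 0.3, 5.0]
finger_gap: 0.0535
grip_force: 30.0
shift [ 0.303  0.761 -0.426] turn [0.    0.    0.001]
pos [0.4262 0.0663 0.0436] ori [180.   0.  98.] j [ -6.  15. 117.  -0.  48. -14.] t 3.275 gap 0.053522924990604834 F [-2.2  0.3  5. ]
```

```bash
python3 -m handwheel '[[[0,0,-0.12,0,0,0],[0,0,-0.27,0,0,0],[0,0,-0.42,0,0,0],[0.06,0.15,-0.426,0,0,0],[0.12,0.3,-0.426,0,0,0],[0.18,0.45,-0.426,0,0,0],[0.24,0.6,-0.426,0,0,0],[0.28,0.71,-0.426,0,0,0],[0.303,0.761,-0.426,0,0,0],[0.303,0.761,-0.426,0,0,0]]]' 0
python3 to.py .604 .168 .051 8
python3 - <<'E'
from cell import ctrl
import cv2,numpy as np
c=ctrl.calibration("wrist");im,d=ctrl.camera("wrist");print(c)
cv2.imwrite("pics/w2.png",im[:,:,::-1]);np.savez("pics/w2.npz",im=im,d=d,K=c["intrinsics"],eye=c["eye"],R=np.array(c["orientation"]))
E
```

```text
time_s: 4.53
ee_pos: [0.6037, 0.1681, 0.149]
orientation: [-179.9, 0.0, 98.1]
wrist_force: [-0.8, 0.2, -1.6]
finger_gap: 0.0536
grip_force: 30.0
shift [-0.     0.002  0.392] turn [-0.003  0.     0.002]
pos [0.6037 0.1681 0.149 ] ori [-179.9    0.    98.1] j [ 5. 26. 82. -0. 72. -3.] t 4.525 gap 0.053625354631140314 F [-0.8  0.2 -1.6]
{'intrinsics': array([[371.64829954,   0.        , 321.75923899],
       [  0.        , 371.64829954, 235.7677503 ],
       [  0.        ,   0.        ,   1.        ]]), 'eye': array([0.59366606, 0.23972469, 0.31440134]), 'orientation': array([-15.13557616,   0.07411123,   8.05163782])}
```

View pics/w2.png

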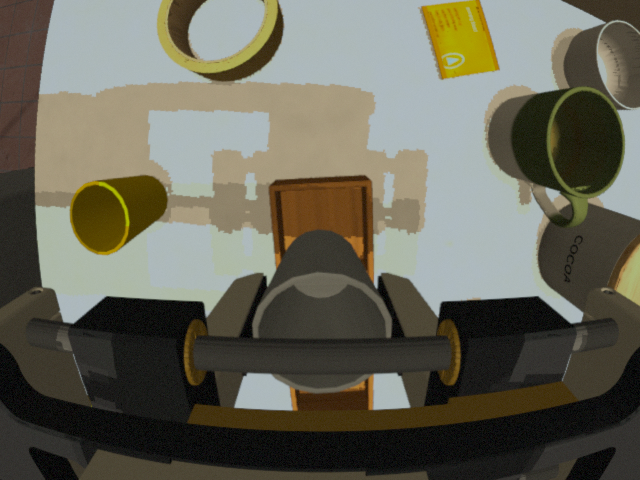

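The tumbler is held upright over the rack's far cell. The far end wall's corners are at about (272,182) and (371,178), so I'll cast those to refine the rack pose.

```bash
cat >> h.py <<'E'
def fray(f,u,v,h):
    z=np.load(f);K=z['K'];R=Ro.from_euler('xyz',z['R'],degrees=True).as_matrix()
    a=np.array([(u-K[0,2]),-(v-K[1,2])])/K[0,0];t=np.linalg.norm(a)
    r=R@np.r_[a/t*np.sin(t),-np.cos(t)];e=z['eye'];return e+r*(h-e[2])/r[2]
E
python3 - <<'E'
from h import *
a=fray("pics/w2.npz",271,182,.04);b=fray("pics/w2.npz",372,178,.04);d=b-a
print(a,b,np.linalg.norm(d),np.rad2deg(np.arctan2(d[1],d[0])))
y=np.array([-d[1],d[0],0])/np.linalg.norm(d);c=(a+b)/2-.112*y
print('rack',c,'c2',c+.073*y,'c0',c-.073*y)
E
```

```text
[0.56041722 0.20199539 0.04      ] [0.63448351 0.2155184  0.04      ] 0.07529068544683425 10.347085289621912
rack [0.61756677 0.09857826 0.04      ] c2 [0.60445519 0.17039112 0.04      ] c0 [0.63067835 0.02676541 0.04      ]
```

```bash
python3 -m handwheel '[[[0,0,0.1,0,0,0],[0,0,0.2,0,0,0],[0,0,0.29,0,0,0],[0,0,0.35,0,0,0],[0,0,0.39,0,0,0],[0,0,0.39,0,0,0],[0,0,0.39,0,0,0]]]' 0
python3 -m handwheel '[[[0,0,0,0,0,0],[0,0,0,0,0,0],[0,0,0,0,0,0],[0,0,0,0,0,0],[0,0,0,0,0,0]]]' 0.85
python3 -m handwheel '[[[0,0,-0.12,0,0,0],[0,0,-0.27,0,0,0],[0,0,-0.42,0,0,0],[0,0,-0.5,0,0,0]]]' 0.85
python3 to.py .434 -.130 .18 10
```

```text
time_s: 5.45
ee_pos: [0.6046, 0.168, 0.0532]
orientation: [179.9, 0.0, 98.0]
wrist_force: [0.3, 1.0, -1.3]
finger_gap: 0.0536
grip_force: 30.0
time_s: 6.08
ee_pos: [0.604, 0.168, 0.0524]
orientation: [-180.0, -0.0, 98.0]
wrist_force: [0.6, 0.1, 0.3]
finger_gap: 0.0789
grip_force: 0.0
time_s: 6.58
ee_pos: [0.6049, 0.1681, 0.1799]
orientation: [179.8, 0.0, 98.0]
wrist_force: [1.0, 0.7, -0.6]
finger_gap: 0.0789
grip_force: 0.0
shift [-1.085 -0.843 -0.003] turn [ 0.007  0.    -0.069]
pos [0.6049 0.1681 0.1799] ori [179.8   0.   98. ] j [ 5. 24. 80.  0. 76. -3.] t 6.575 gap 0.07887784896404698 F [ 1.   0.7 -0.6]
```

```bash
python3 -m handwheel '[[[-0.15,-0.12,0,0,0,0],[-0.32,-0.25,0,0,0,0],[-0.49,-0.38,0,0,0,0],[-0.66,-0.51,0,0,0,0],[-0.83,-0.64,0,0,0,0],[-0.94,-0.76,0,0,0,0],[-1,-0.843,0,0,0,0],[-1,-0.843,0,0,0,0]]]' 0.85
python3 to.py .434 -.130 .060 8
python3 - <<'E'
from cell import ctrl
import cv2,numpy as np
c=ctrl.calibration("wrist");im,d=ctrl.camera("wrist")
cv2.imwrite("pics/w3.png",im[:,:,::-1]);np.savez("pics/w3.npz",im=im,d=d,K=c["intrinsics"],eye=c["eye"],R=np.array(c["orientation"]))
E
```

```text
time_s: 7.58
ee_pos: [0.4294, -0.11, 0.1776]
orientation: [180.0, 0.0, 97.9]
wrist_force: [0.6, -0.4, 1.2]
finger_gap: 0.0793
grip_force: 0.0
shift [-0.082  0.007  0.47 ] turn [ 0.     0.001 -0.005]
pos [ 0.4294 -0.11    0.1776] ori [180.    0.   97.9] j [-29.   6. 105.  -0.  69. -37.] t 7.575 gap 0.07930495116888865 F [ 0.6 -0.4  1.2]
```

View pics/w3.png

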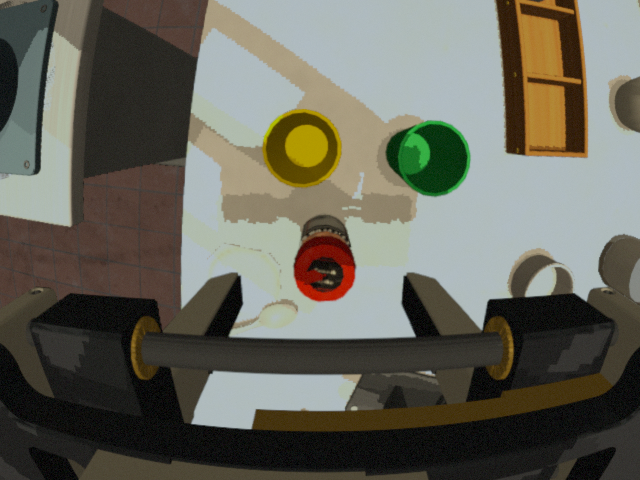

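The jar's cap is at about (325,267), between the open fingers. The yellow and green cups are clear of the descent.

Run:
```python
from h import *
print(fray("pics/w3.npz",325,267,.105),fray("pics/w3.npz",325,225,.0))
```

```text
[ 0.4334281  -0.12361103  0.105     ] [ 0.43377064 -0.11933913  0.        ]
```

```bash
python3 -m handwheel '[[[-0.068,0.007,0,0,0,0],[-0.068,0.007,0.12,0,0,0],[-0.068,0.007,0.24,0,0,0],[-0.068,0.007,0.36,0,0,0],[-0.068,0.007,0.44,0,0,0],[-0.068,0.007,0.47,0,0,0],[-0.068,0.007,0.47,0,0,0]]]' 0.85
python3 -m handwheel '[[[0,0,0,0,0,0],[0,0,0,0,0,0],[0,0,0,0,0,0],[0,0,0,0,0,0],[0,0,0,0,0,0],[0,0,0,0,0,0],[0,0,0,0,0,0]]]' 0
python3 -m handwheel '[[[0,0,-0.12,0,0,0],[0,0,-0.27,0,0,0],[0,0,-0.42,0,0,0],[0,0,-0.5,0,0,0],[0,0,-0.5,0,0,0]]]' 0
python3 to.py .632 .0255 .185 8
```

```text
time_s: 8.5
ee_pos: [0.4348, -0.1257, 0.0597]
orientation: [-180.0, -0.0, 98.1]
wrist_force: [1.2, -0.9, -0.5]
finger_gap: 0.0788
grip_force: 0.0
time_s: 9.38
ee_pos: [0.4344, -0.1257, 0.0601]
orientation: [180.0, 0.0, 98.0]
wrist_force: [1.5, 0.3, 4.1]
finger_gap: 0.0435
grip_force: 30.0
time_s: 10.0
ee_pos: [0.4351, -0.126, 0.1859]
orientation: [179.9, 0.1, 98.0]
wrist_force: [-0.6, -0.3, -1.7]
finger_gap: 0.0432
grip_force: 30.0
shift [0.49  0.865 0.005] turn [0.005 0.003 0.001]
pos [ 0.4351 -0.126   0.1859] ori [1.799e+02 1.000e-01 9.800e+01] j [-30.   6. 104.   0.  70. -38.] t 10.0 gap 0.04315194389644435 F [-0.6 -0.3 -1.7]
```

```bash
python3 -m handwheel '[[[0.06,0.11,0,0,0,0],[0.14,0.24,0,0,0,0],[0.22,0.38,0,0,0,0],[0.3,0.52,0,0,0,0],[0.38,0.66,0,0,0,0],[0.45,0.79,0,0,0,0],[0.49,0.865,0,0,0,0],[0.49,0.865,0,0,0,0],[0.49,0.865,0,0,0,0]]]' 0
python3 to.py .632 .0255 .0675 8
python3 - <<'E'
from cell import ctrl
import cv2,numpy as np
c=ctrl.calibration("wrist");im,d=ctrl.camera("wrist")
cv2.imwrite("pics/w4.png",im[:,:,::-1]);np.savez("pics/w4.npz",im=im,d=d,K=c["intrinsics"],eye=c["eye"],R=np.array(c["orientation"]))
E
```

```text
time_s: 11.12
ee_pos: [0.6301, 0.0256, 0.1834]
orientation: [-179.8, -0.0, 98.0]
wrist_force: [-1.2, 0.4, -2.0]
finger_gap: 0.0436
grip_force: 30.0
shift [-0.002  0.009  0.463] turn [-0.006 -0.001  0.001]
pos [0.6301 0.0256 0.1834] ori [-179.8   -0.    98. ] j [ -8.  25.  79.  -0.  77. -16.] t 11.125 gap 0.04356154690948713 F [-1.2  0.4 -2. ]
```

View pics/w4.png

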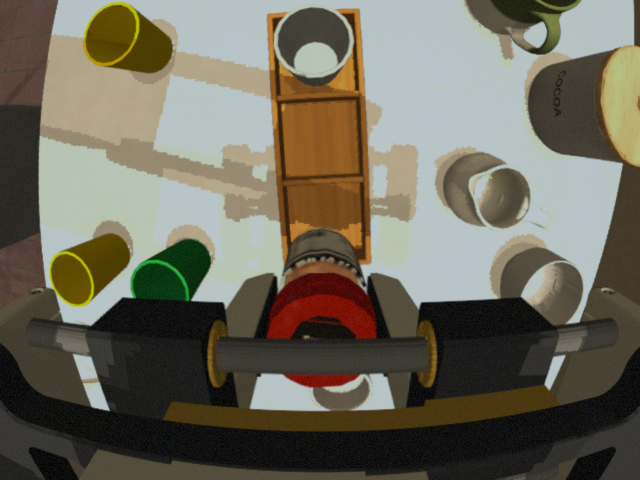

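The tumbler stands upright in the far cell, with its mouth at about (314,46). The divider before the near cell runs from (280,184) to (366,179). I'll cast both.

Run:
```python
from h import *
a=fray("pics/w4.npz",278,183,.038);b=fray("pics/w4.npz",370,178,.038);d=b-a;n=np.linalg.norm(d);y=np.array([-d[1],d[0],0])/n
print(a,b,n,np.rad2deg(np.arctan2(d[1],d[0])),'c0',(a+b)/2-.0365*y)
print('rim',fray("pics/w4.npz",314,46,.091))
```

```text
[0.58829094 0.05445292 0.038     ] [0.66448681 0.06956358 0.038     ] 0.07767973643607103 11.216982119148742 c0 [0.63348904 0.02620549 0.038     ]
rim [0.60537435 0.160721   0.091     ]
```

```bash
python3 -m handwheel '[[[0,0.012,0.1,0,0,0],[0,0.012,0.2,0,0,0],[0,0.012,0.3,0,0,0],[0,0.012,0.39,0,0,0],[0,0.012,0.44,0,0,0],[0,0.012,0.463,0,0,0],[0,0.012,0.463,0,0,0],[0,0.012,0.463,0,0,0]]]' 0
python3 -m handwheel '[[[0,0,0,0,0,0],[0,0,0,0,0,0],[0,0,0,0,0,0],[0,0,0,0,0,0],[0,0,0,0,0,0]]]' 0.85
python3 -m handwheel '[[[0,0,-0.12,0,0,0],[0,0,-0.27,0,0,0],[0,0,-0.42,0,0,0],[0,0,-0.57,0,0,0],[0,0,-0.72,0,0,0],[0,0,-0.72,0,0,0]]]' 0.85
python3 - <<'E'
from cell import ctrl
import cv2,numpy as np
for n in("scene","top"):
    im,d=ctrl.camera(n);c=ctrl.calibration(n)
    np.savez(f"pics/{n}1.npz",im=im,d=d,K=c["intrinsics"],eye=c["eye"],R=np.array(c["orientation"]))
    if n=="scene":
        cr=cv2.resize(im[180:380,250:450],(800,800))[:600];cv2.imwrite("pics/scene1.png",cv2.resize(im[190:380,250:460],(760,600))[:,:,::-1])
from h import *
np.set_printoptions(precision=4,suppress=True)
# tumbler in rack (top), rod points (both)
for n in("top","scene"):
    im,p=cloud(f"pics/{n}1.npz");q=p.reshape(-1,3);c=im.reshape(-1,3).astype(int)
    m=(abs(q[:,0]-.605)<.04)&(abs(q[:,1]-.168)<.04)&(q[:,2]>.082)&(q[:,2]<.1)
    print(n,'rim',m.sum(),(q[m].min(0)+q[m].max(0))/2,np.ptp(q[m],0))
    m=(abs(q[:,0]-.634)<.04)&(abs(q[:,1]-.026)<.04)&(q[:,2]>.1)&(q[:,2]<.12)
    print(n,'cap',m.sum(),(q[m].min(0)+q[m].max(0))/2 if m.sum() else 0)
    m=(c[:,0]-c[:,2]>40)&(q[:,2]>.1)&(abs(q[:,0]-.53)<.1)&(abs(q[:,1]+.31)<.06)
    Q=q[m];print('rod',m.sum(),np.median(Q,0),Q[Q[:,2]>np.quantile(Q[:,2],.9)].mean(0))
    np.save(f"pics/rod_{n}.npy",Q)
    top=Q[(Q-np.median(Q,0))@np.array([-.63,.13,.765])>np.quantile((Q-np.median(Q,0))@np.array([-.63,.13,.765]),.97)]
    print(' top end',top.mean(0))
    m=(q[:,2]<.03)&(q[:,2]>-.01)&(c.max(1)<120)&(abs(q[:,0]-.56)<.13)&(abs(q[:,1]+.31)<.1)
    print(' plate',cv2.minAreaRect((q[m][:,:2]*1000).astype(np.float32)))
E
python3 to.py .5 -.2 .3 8
```

```text
time_s: 12.18
ee_pos: [0.635, 0.0262, 0.0701]
orientation: [179.9, 0.0, 98.0]
wrist_force: [-0.1, -0.3, -1.5]
finger_gap: 0.0431
grip_force: 30.0
time_s: 12.8
ee_pos: [0.6343, 0.0263, 0.0691]
orientation: [-180.0, 0.0, 98.0]
wrist_force: [0.6, -0.5, 0.2]
finger_gap: 0.0787
grip_force: 0.0
time_s: 13.55
ee_pos: [0.6361, 0.0261, 0.2529]
orientation: [179.6, 0.1, 98.0]
wrist_force: [-0.2, 0.9, -0.1]
finger_gap: 0.079
grip_force: 0.0
shift [-0.822 -0.658 -0.205] turn [-0.    -0.     0.001]
pos [0.6341 0.0263 0.2487] ori [-180.   -0.   98.] j [ -8.  23.  73.  -0.  85. -16.] t 13.65 gap 0.0791108610576847 F [-0.   0.4 -0.3]Traceback (most recent call last):
  File "<stdin>", line 14, in <module>
    return umr_minimum(a, axis, None, out, keepdims, initial, where)
ValueError: zero-size array to reduction operation minimum which has no identity
```

View pics/scene1.png

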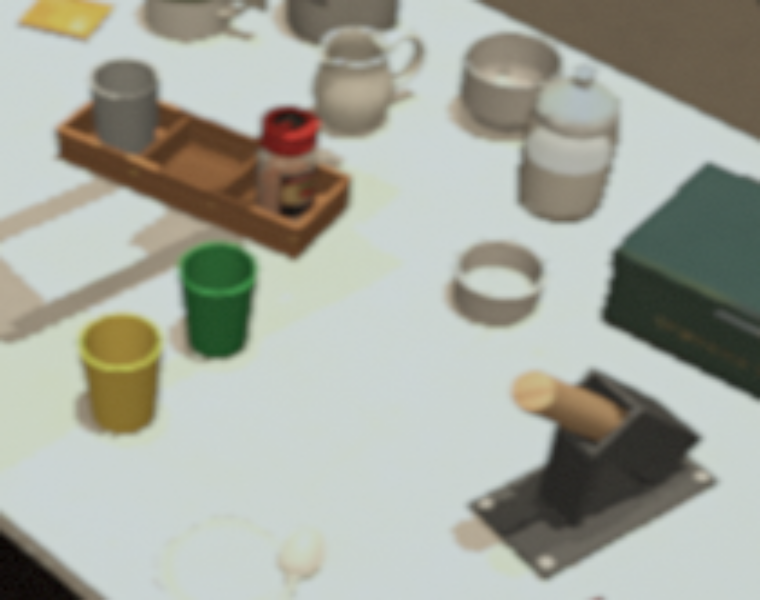

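The scene crop shows the tumbler and jar both upright in the two end cells, and the muddler standing in its sleeve with its top at crop (535,390). Next I'll measure the rod from both views.

Run:
```python
from h import *
np.set_printoptions(precision=4,suppress=True)
im,p=cloud("pics/scene1.npz");q=p.reshape(-1,3)
m=(abs(q[:,0]-.605)<.04)&(abs(q[:,1]-.168)<.04)&(q[:,2]>.082)&(q[:,2]<.1)
print('rim',m.sum(),(q[m].min(0)+q[m].max(0))/2,np.ptp(q[m],0))
for n in("top0","scene0"):
    im,p=cloud(f"pics/{n}.npz");q=p.reshape(-1,3);c=im.reshape(-1,3).astype(int)
    m=(c[:,0]-c[:,2]>40)&(q[:,2]>.1)&(abs(q[:,0]-.53)<.08)&(abs(q[:,1]+.31)<.04)
    Q=q[m]
    for ax in([-.644,0,.765],):
        pass
    # centreline: slice by height along lean, fit cylinder r=14 with axis lean .7, azimuth+point free
    from scipy.optimize import least_squares
    def res(t):
        a=np.array([-np.sin(.7)*np.cos(t[2]),-np.sin(.7)*np.sin(t[2]),np.cos(.7)])
        d=Q-np.array([.51,t[0],t[1]]);d=d-np.outer(d@a,a);return np.linalg.norm(d,axis=1)-.014
    s=least_squares(res,[-.31,.16,-.2],loss='soft_l1',f_scale=.003)
    t=s.x;a=np.array([-np.sin(.7)*np.cos(t[2]),-np.sin(.7)*np.sin(t[2]),np.cos(.7)]);c0=np.array([.51,t[0],t[1]])
    l=(Q-c0)@a;print(n,m.sum(),'pt',c0,'az',np.rad2deg(t[2]),'rms',np.median(abs(s.fun)),'top',c0+a*np.quantile(l,.98),'axis',a)
    m=(q[:,2]<.02)&(q[:,2]>-.006)&(c.max(1)<110)&(abs(q[:,0]-.56)<.11)&(abs(q[:,1]+.315)<.09)
    r=cv2.minAreaRect((q[m][:,:2]*1000).astype(np.float32));print(' plate',r)
```

```text
rim 126 [0.6022 0.1627 0.0885] [0.0559 0.0591 0.0126]
top0 257 pt [ 0.51   -0.3043  0.1544] az -10.0782915240318 rms 0.0008964850459058753 top [ 0.4869 -0.3002  0.1822] axis [-0.6343  0.1127  0.7648]
 plate ((568.4591674804688, -314.4683837890625), (68.75408935546875, 144.99403381347656), 77.57087707519531)
scene0 344 pt [ 0.51   -0.3042  0.1552] az -12.709256762870279 rms 0.0007482514779565538 top [ 0.4875 -0.2991  0.1826] axis [-0.6284  0.1417  0.7648]
 plate ((565.399658203125, -317.508544921875), (71.98385620117188, 144.9727325439453), 78.73190307617188)
```

```bash
python3 to.py .449 -.292 .26 78.2 40.1 -11.8
```

```text
shift [-1.157 -0.911 -0.045] turn [-0.856 -1.218 -2.344]
pos [0.6341 0.0263 0.2487] ori [-180.   -0.   98.] j [ -8.  23.  73.  -0.  85. -16.] t 13.65 gap 0.0791108610576847 F [-0.   0.4 -0.3]
```

```bash
python3 -m handwheel '[[[-0.13,-0.1,-0.1,-0.05,-0.08,-0.15],[-0.27,-0.21,-0.15,-0.11,-0.16,-0.3],[-0.41,-0.32,-0.15,-0.17,-0.24,-0.46],[-0.55,-0.43,-0.15,-0.23,-0.32,-0.62],[-0.69,-0.54,-0.15,-0.29,-0.41,-0.78],[-0.82,-0.65,-0.15,-0.34,-0.49,-0.94],[-0.82,-0.65,-0.15,-0.34,-0.49,-0.94]]]' 0.85
python3 to.py .449 -.292 .26 78.2 40.1 -11.8
```

```text
time_s: 14.52
ee_pos: [0.4993, -0.2007, 0.2845]
orientation: [173.8, 15.6, 124.1]
wrist_force: [-0.4, 1.2, -0.8]
finger_gap: 0.0794
grip_force: 0.0
shift [-0.157 -0.385  0.104] turn [-0.521 -0.736 -1.41 ]
pos [ 0.4993 -0.2007  0.2845] ori [173.8  15.6 124.1] j [-34.   1.  97.  -0.  65. -69.] t 14.525 gap 0.07941771578288842 F [-0.4  1.2 -0.8]
```

```bash
python3 -m handwheel '[[[-0.04,-0.1,0,-0.08,-0.12,-0.23],[-0.08,-0.2,0,-0.17,-0.24,-0.46],[-0.12,-0.3,0,-0.26,-0.36,-0.69],[-0.157,-0.385,0,-0.35,-0.5,-0.95],[-0.157,-0.385,0,-0.35,-0.5,-0.95],[-0.157,-0.385,0,-0.35,-0.5,-0.95]]]' 0.85
python3 to.py .449 -.292 .228 78.2 40.1 -11.8
```

```text
time_s: 15.28
ee_pos: [0.4454, -0.2866, 0.2857]
orientation: [175.2, 32.8, 152.2]
wrist_force: [-0.2, -0.2, 0.1]
finger_gap: 0.0795
grip_force: 0.0
shift [ 0.106 -0.03   0.205] turn [-0.165 -0.234 -0.46 ]
pos [ 0.4454 -0.2866  0.2857] ori [175.2  32.8 152.2] j [ -60.   -9.  112.   26.   54. -135.] t 15.275 gap 0.07953831711079143 F [-0.2 -0.2  0.1]
```

```bash
python3 -m handwheel '[[[0.02,-0.01,0.03,-0.05,-0.08,-0.15],[0.05,-0.02,0.07,-0.11,-0.16,-0.3],[0.08,-0.03,0.11,-0.165,-0.234,-0.46],[0.106,-0.03,0.15,-0.165,-0.234,-0.46],[0.106,-0.03,0.18,-0.165,-0.234,-0.46],[0.106,-0.03,0.18,-0.165,-0.234,-0.46]]]' 0.85
python3 to.py .521 -.307 .141 78.2 40.1 -11.8
python3 - <<'E'
from cell import ctrl
import cv2,numpy as np
c=ctrl.calibration("wrist");im,d=ctrl.camera("wrist")
cv2.imwrite("pics/w5.png",im[:,:,::-1]);np.savez("pics/w5.npz",im=im,d=d,K=c["intrinsics"],eye=c["eye"],R=np.array(c["orientation"]))
E
```

```text
time_s: 16.02
ee_pos: [0.447, -0.2908, 0.2344]
orientation: [-179.8, 40.2, 168.5]
wrist_force: [0.8, -0.6, -0.4]
finger_gap: 0.0793
grip_force: 0.0
shift [ 0.009 -0.003  0.481] turn [0.    0.002 0.008]
pos [ 0.447  -0.2908  0.2344] ori [-179.8   40.2  168.5] j [ -68.   -6.  121.   45.   49. -173.] t 16.025 gap 0.07929793473708886 F [ 0.8 -0.6 -0.4]
```

View pics/w5.png

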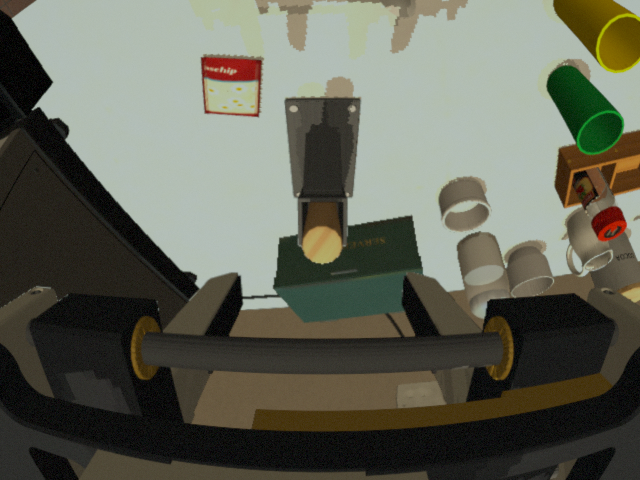

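The muddler's top is at (323,244), centred sideways between the fingers, and the tool is lined up with the sleeve. I'll check the top point, then advance.

```bash
python3 - <<'E'
from h import *
print(fray("pics/w5.npz",323,244,.1825))
E
python3 -m handwheel '[[[0.009,-0.003,0.08,0,0,0],[0.009,-0.003,0.17,0,0,0],[0.009,-0.003,0.26,0,0,0],[0.009,-0.003,0.34,0,0,0],[0.009,-0.003,0.34,0,0,0]]]' 0.85
python3 to.py .521 -.307 .141 78.2 40.1 -11.8
```

```text
[ 0.4831778 -0.2976869  0.1825   ]
time_s: 16.7
ee_pos: [0.4998, -0.3022, 0.1696]
orientation: [-179.8, 40.0, 168.5]
wrist_force: [-0.4, 0.1, 1.2]
finger_gap: 0.0786
grip_force: 0.0
shift [ 0.007 -0.002  0.143] turn [-0.    -0.004  0.007]
pos [ 0.4998 -0.3022  0.1696] ori [-179.8   40.   168.5] j [ -61.    5.  122.   53.   37. -178.] t 16.7 gap 0.07859614622629031 F [-0.4  0.1  1.2]
```

Joint 6 is almost at its limit here, so I'm backing off and turning the gripper half a turn about its axis, which gives the same grasp.

```bash
python3 -m handwheel '[[[0,0,-0.1,0,0,0],[0,0,-0.22,0,0,0],[0,0,-0.34,0,0,0],[0,0,-0.36,0,0,0.33],[0,0,-0.36,0,0,0.66],[0,0,-0.36,0,0,1]]]' 0.85
for i in 1; do python3 -m handwheel '[[[0,0,0,0,0,0.33],[0,0,0,0,0,0.66],[0,0,0,0,0,1]]]'; python3 -m handwheel '[[[0,0,0,0,0,0.33],[0,0,0,0,0,0.66],[0,0,0,0,0,1]]]'; python3 -m handwheel '[[[0,0,0,0,0,0.33],[0,0,0,0,0,0.66],[0,0,0,0,0,1]]]'; done >/dev/null
python3 -m handwheel '[[[0,0,0,0,0,0.33],[0,0,0,0,0,0.66],[0,0,0,0,0,1]]]'
python3 to.py .447 -.292 .232 258.2 40.1 -11.8
```

```text
time_s: 17.45
ee_pos: [0.4421, -0.2909, 0.2402]
orientation: [158.1, 34.5, 132.5]
wrist_force: [0.0, -0.8, 0.6]
finger_gap: 0.0789
grip_force: 0.0
time_s: 18.95
ee_pos: [0.4422, -0.2908, 0.24]
orientation: [153.2, -31.0, 32.3]
wrist_force: [-0.2, 0.0, 0.2]
finger_gap: 0.0788
grip_force: 0.0
shift [-0.005 -0.003  0.037] turn [0.005 0.004 1.28 ]
pos [ 0.4422 -0.2908  0.24  ] ori [153.2 -31.   32.3] j [-69.  -7. 121.  44.  50. -28.] t 18.95 gap 0.07884522123485078 F [-0.2  0.   0.2]
```

```bash
python3 -m handwheel '[[[0,0,0,0,0,0.33],[0,0,0,0,0,0.66],[0,0,0,0,0,1]]]'
python3 -m handwheel '[[[0,0,0,0,0,0.28],[0,0,0,0,0,0.28],[0,0,0,0,0,0.28]]]'
python3 to.py .521 -.307 .141 258.2 40.1 -11.8
```

```text
time_s: 19.32
ee_pos: [0.4422, -0.2908, 0.24]
orientation: [173.1, -39.6, -1.4]
wrist_force: [-1.0, -0.3, -0.9]
finger_gap: 0.0791
grip_force: 0.0
time_s: 19.7
ee_pos: [0.4423, -0.2908, 0.2394]
orientation: [179.5, -40.0, -11.2]
wrist_force: [0.4, -0.3, -1.1]
finger_gap: 0.0788
grip_force: 0.0
shift [-0.007 -0.002  0.508] turn [0.005 0.002 0.016]
pos [ 0.4423 -0.2908  0.2394] ori [179.5 -40.  -11.2] j [-69.  -7. 121.  44.  50.   8.] t 19.7 gap 0.07881772087371385 F [ 0.4 -0.3 -1.1]
```

```bash
python3 -m handwheel '[[[-0.007,-0.002,0.1,0,0,0],[-0.007,-0.002,0.2,0,0,0],[-0.007,-0.002,0.3,0,0,0],[-0.007,-0.002,0.4,0,0,0],[-0.007,-0.002,0.46,0,0,0],[-0.007,-0.002,0.508,0,0,0],[-0.007,-0.002,0.508,0,0,0],[-0.007,-0.002,0.508,0,0,0]]]' 0.85
python3 to.py .521 -.307 .141 258.2 40.1 -11.8
python3 - <<'E'
from cell import ctrl
import cv2
im,d=ctrl.camera("scene");cv2.imwrite("pics/s3.png",cv2.resize(im[240:400,320:500],(720,600))[:,:,::-1])
E
```

```text
time_s: 20.7
ee_pos: [0.5211, -0.3071, 0.1409]
orientation: [179.6, -40.0, -11.4]
wrist_force: [0.3, 0.1, 0.5]
finger_gap: 0.0791
grip_force: 0.0
shift [-0. -0. -0.] turn [0.004 0.002 0.01 ]
pos [ 0.5211 -0.3071  0.1409] ori [179.6 -40.  -11.4] j [-58.  10. 121.  59.  33.  -3.] t 20.7 gap 0.07914023858917221 F [0.3 0.1 0.5]
```

View pics/s3.png

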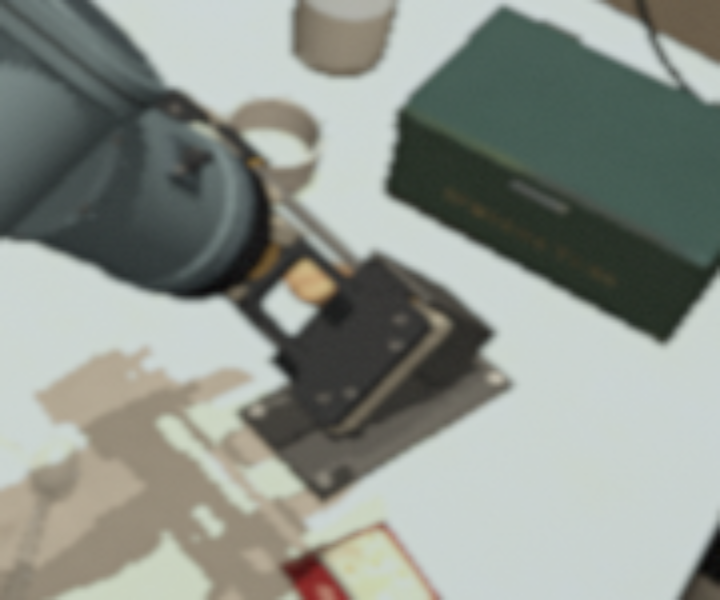

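The fingers straddle the rod, whose top shows at crop (310,283), clear of the gripper body and the ramekin. No contact force is reported, so I'll close and draw it out along the bore.

```bash
python3 -m handwheel '[[[0,0,0,0,0,0],[0,0,0,0,0,0],[0,0,0,0,0,0],[0,0,0,0,0,0],[0,0,0,0,0,0],[0,0,0,0,0,0],[0,0,0,0,0,0],[0,0,0,0,0,0]]]' 0
python3 -m handwheel '[[[0,0,-0.06,0,0,0],[0,0,-0.12,0,0,0],[0,0,-0.2,0,0,0],[0,0,-0.28,0,0,0],[0,0,-0.36,0,0,0],[0,0,-0.44,0,0,0],[0,0,-0.51,0,0,0],[0,0,-0.56,0,0,0],[0,0,-0.56,0,0,0]]]' 0
python3 to.py .45 -.28 .38 258.2
```

```text
time_s: 21.75
ee_pos: [0.5211, -0.307, 0.1404]
orientation: [179.7, -40.0, -11.5]
wrist_force: [-0.8, 0.2, -0.4]
finger_gap: 0.0272
grip_force: 30.0
time_s: 22.88
ee_pos: [0.4326, -0.2887, 0.2485]
orientation: [179.5, -40.1, -11.4]
wrist_force: [0.4, 0.6, -1.3]
finger_gap: 0.0276
grip_force: 30.0
shift [ 0.385 -0.045 -0.364] turn [ 0.011 -1.398  0.007]
pos [ 0.4326 -0.2887  0.2485] ori [179.5 -40.1 -11.4] j [-71.  -8. 121.  44.  53.   8.] t 22.875 gap 0.027613031072868208 F [ 0.4  0.6 -1.3]
```

```bash
python3 -m handwheel '[[[0.07,0,-0.08,0,0,0],[0.14,-0.01,-0.16,0,-0.1,0],[0.21,-0.02,-0.24,0,-0.3,0],[0.28,-0.03,-0.32,0,-0.5,0],[0.35,-0.04,-0.36,0,-0.75,0],[0.385,-0.045,-0.364,0,-1,0],[0.385,-0.045,-0.364,0,-1,0]]]' 0
python3 to.py .57 -.05 .38 258.2
```

```text
time_s: 23.75
ee_pos: [0.4527, -0.2797, 0.3782]
orientation: [179.8, -11.3, -11.4]
wrist_force: [1.1, 0.3, -2.0]
finger_gap: 0.0277
grip_force: 30.0
shift [ 0.274 -0.994  0.044] turn [ 0.005 -0.395  0.013]
pos [ 0.4527 -0.2797  0.3782] ori [179.8 -11.3 -11.4] j [-48.   2.  82.   7.  87.  53.] t 23.75 gap 0.027658881885850344 F [ 1.1  0.3 -2. ]
```

```bash
python3 -m handwheel '[[[0.02,-0.1,0.01,0,-0.1,0],[0.06,-0.22,0.02,0,-0.2,0],[0.1,-0.36,0.02,0,-0.3,0],[0.14,-0.5,0.03,0,-0.395,0],[0.18,-0.64,0.03,0,-0.395,0],[0.22,-0.78,0.04,0,-0.395,0],[0.25,-0.9,0.044,0,-0.395,0],[0.274,-0.994,0.044,0,-0.395,0],[0.274,-0.994,0.044,0,-0.395,0]]]' 0
python3 to.py .6035 .165 .33 258.2
```

```text
time_s: 24.88
ee_pos: [0.5681, -0.0491, 0.3797]
orientation: [179.9, 0.0, -11.5]
wrist_force: [0.1, -0.8, -0.9]
finger_gap: 0.0276
grip_force: 30.0
shift [-0.032 -0.868  0.196] turn [0.005 0.    0.01 ]
pos [ 0.5681 -0.0491  0.3797] ori [179.9   0.  -11.5] j [-16.  14.  67.  -0.  99.  85.] t 24.875 gap 0.027588450630497672 F [ 0.1 -0.8 -0.9]
```

```bash
python3 -m handwheel '[[[0,-0.1,0.02,0,0,0],[-0.01,-0.22,0.04,0,0,0],[-0.01,-0.36,0.06,0,0,0],[-0.02,-0.5,0.1,0,0,0],[-0.02,-0.64,0.14,0,0,0],[-0.03,-0.78,0.18,0,0,0],[-0.032,-0.868,0.196,0,0,0],[-0.032,-0.868,0.196,0,0,0],[-0.032,-0.868,0.196,0,0,0]]]' 0
python3 to.py .6035 .165 .265 258.2
python3 - <<'E'
from h import *
from cell import ctrl
np.set_printoptions(precision=4,suppress=True)
cv=[]
for n in("scene","top","wrist"):
    c=ctrl.calibration(n);im,d=ctrl.camera(n)
    np.savez(f"pics/{n}9.npz",im=im,d=d,K=c["intrinsics"],eye=c["eye"],R=np.array(c["orientation"]))
    cv.append(cv2.resize(im[100:300,190:350],(480,600)) if n=="scene" else im)
w=cv2.resize(cv[2],(320,240));t=cv2.resize(cv[1][190:310,200:360],(320,240))
out=np.zeros((600,800,3),np.uint8);out[:,:480]=cv[0];out[:240,480:]=w;out[240:480,480:]=t
cv2.imwrite("pics/mix.png",out[:,:,::-1])
im,p=cloud("pics/scene9.npz");q=p.reshape(-1,3)
near=(abs(q[:,0]-.604)<.05)&(abs(q[:,1]-.165)<.05)
m=near&(q[:,2]>.084)&(q[:,2]<.1);print('rim',m.sum(),(q[m].min(0)+q[m].max(0))/2,np.ptp(q[m],0))
m=near&(q[:,2]>.13)&(q[:,2]<.28)
for lo in np.arange(.13,.29,.02):
    k=near&(q[:,2]>lo)&(q[:,2]<lo+.02)
    if k.sum()>5:print(round(lo,2),k.sum(),np.median(q[k],0),np.ptp(q[k],0))
E
```

```text
time_s: 26.0
ee_pos: [0.6046, 0.1622, 0.3312]
orientation: [179.7, -0.1, -11.7]
wrist_force: [-0.1, -0.3, -1.5]
finger_gap: 0.0276
grip_force: 30.0
shift [-0.007 -0.011  0.265] turn [ 0.01  -0.003  0.003]
pos [0.6046 0.1622 0.3312] ori [ 1.797e+02 -1.000e-01 -1.170e+01] j [  5.  20.  65.  -0.  95. 107.] t 26.0 gap 0.027583817433364854 F [-0.1 -0.3 -1.5]
rim 107 [0.6034 0.1632 0.0893] [0.0574 0.0591 0.0105]
0.19 64 [0.5975 0.151  0.2006] [0.0211 0.0236 0.0189]
0.21 71 [0.5971 0.151  0.2215] [0.0247 0.023  0.0189]
0.23 67 [0.5974 0.1517 0.2403] [0.0268 0.0205 0.0191]
0.25 76 [0.5976 0.1514 0.2601] [0.0261 0.0246 0.0199]
0.27 74 [0.5967 0.1522 0.2796] [0.0219 0.0223 0.0192]
```

View pics/mix.png

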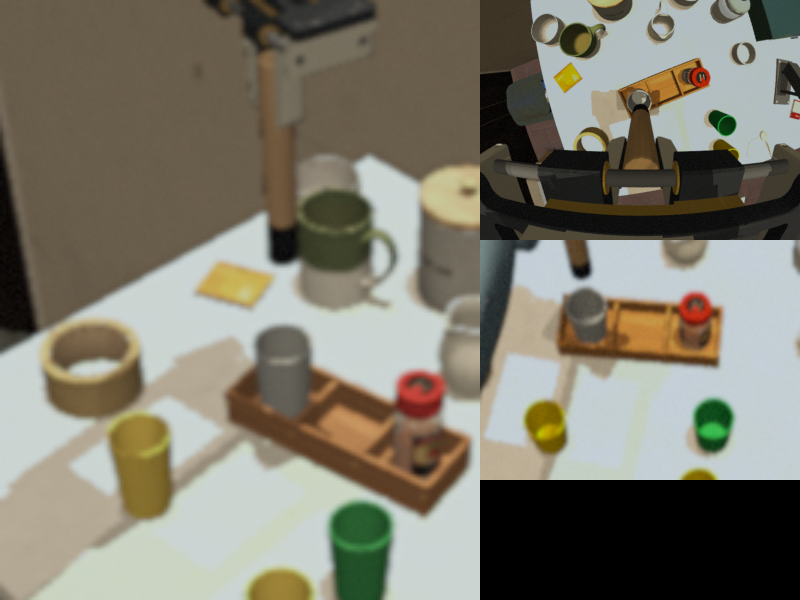

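The muddler hangs upright above the rack, black foot lowest at about (282,250) in the left panel. The tumbler and jar are standing in the rack. I'll fit the rod and rim from the same camera so that calibration bias cancels.

Run:
```python
from h import *
from scipy.optimize import least_squares as L
np.set_printoptions(precision=4,suppress=True)
for n in("scene9","top9"):
    im,p=cloud(f"pics/{n}.npz");q=p.reshape(-1,3)
    near=(abs(q[:,0]-.604)<.045)&(abs(q[:,1]-.165)<.045)
    Q=q[near&(q[:,2]>.17)&(q[:,2]<.28)]
    if len(Q)>30:
        s=L(lambda t:np.hypot(Q[:,0]-t[0]-t[2]*(Q[:,2]-.2),Q[:,1]-t[1]-t[3]*(Q[:,2]-.2))-.014,[.604,.162,0,0],loss='soft_l1',f_scale=.002)
        print(n,'rod at z.2, slopes',s.x,'zmin',Q[:,2].min(),np.median(abs(s.fun)))
    Q=q[near&(q[:,2]>.02)&(q[:,2]<.1)]
    # outer+inner wall; keep rim band only: top of each
    B=Q[Q[:,2]>.083]
    s=L(lambda t:np.hypot(B[:,0]-t[0],B[:,1]-t[1])-.0265,[.604,.163],loss='soft_l1',f_scale=.002)
    print(n,'rim',s.x,len(B),np.median(abs(s.fun)))
```

```text
scene9 rod at z.2, slopes [ 0.6058  0.1616 -0.0024 -0.0052] zmin 0.18899429043912996 0.0009587679506559924
scene9 rim [0.6033 0.1632] 119 0.0011822175573410615
top9 rod at z.2, slopes [ 0.6074  0.1621 -0.0055  0.0012] zmin 0.18834218344356946 0.0007079088901048268
top9 rim [0.6044 0.1648] 98 0.0007491366861184581
```

```bash
python3 to.py .602 .1643 .268 258.2
```

```text
shift [-0.013 -0.007  0.254] turn [ 0.009 -0.004  0.002]
pos [0.6047 0.1623 0.3314] ori [ 1.797e+02 -1.000e-01 -1.170e+01] j [  5.  20.  65.  -0.  95. 107.] t 26.15 gap 0.027663431518880902 F [-0.4  1.1 -1.4]
```

```bash
python3 -m handwheel '[[[-0.013,-0.007,0.05,0,0,0],[-0.013,-0.007,0.1,0,0,0],[-0.013,-0.007,0.15,0,0,0],[-0.013,-0.007,0.2,0,0,0],[-0.013,-0.007,0.24,0,0,0],[-0.013,-0.007,0.254,0,0,0],[-0.013,-0.007,0.254,0,0,0],[-0.013,-0.007,0.254,0,0,0],[-0.013,-0.007,0.254,0,0,0]]]' 0
python3 - <<'E'
from h import *
from cell import ctrl
from scipy.optimize import least_squares as L
np.set_printoptions(precision=4,suppress=True)
for n in("scene","top"):
    c=ctrl.calibration(n);im,d=ctrl.camera(n);f=f"pics/{n}10.npz"
    np.savez(f,im=im,d=d,K=c["intrinsics"],eye=c["eye"],R=np.array(c["orientation"]))
    im,p=cloud(f);q=p.reshape(-1,3)
    near=(abs(q[:,0]-.604)<.045)&(abs(q[:,1]-.165)<.045)
    Q=q[near&(q[:,2]>.108)&(q[:,2]<.23)]
    s=L(lambda t:np.hypot(Q[:,0]-t[0]-t[2]*(Q[:,2]-.13),Q[:,1]-t[1]-t[3]*(Q[:,2]-.13))-.014,[.604,.162,0,0],loss='soft_l1',f_scale=.002)
    print(n,'rod',s.x,'zmin',np.quantile(Q[:,2],[0,.02]))
    B=q[near&(q[:,2]>.083)&(q[:,2]<.1)]
    s=L(lambda t:np.hypot(B[:,0]-t[0],B[:,1]-t[1])-.0265,[.604,.163],loss='soft_l1',f_scale=.002)
    print(n,'rim',s.x,len(B))
print(ctrl.sense()['dq'])
E
```

```text
time_s: 27.28
ee_pos: [0.6019, 0.1656, 0.2679]
orientation: [179.8, -0.1, -11.7]
wrist_force: [-0.1, 0.2, -0.6]
finger_gap: 0.0275
grip_force: 30.0
scene rod [ 0.6037  0.1648 -0.0114 -0.0016] zmin [0.1236 0.1278]
scene rim [0.6032 0.1632] 117
top rod [ 0.6045  0.1655 -0.0058  0.0013] zmin [0.1252 0.1289]
top rim [0.6049 0.1649] 74
[-0.0895 -0.0644  0.1646  0.0036  0.031  -0.002 ]
```

The muddler is centred to within 2 mm, upright, and its foot is about 34 mm above the rim. Handing in.

```bash
python3 -c "
from cell import ctrl
print(ctrl.sign_off())"
```

```text
the job is handed in; nothing more can be done
None
```

The job is handed in at about 27 s: the tumbler and jar stand upright in the rack's two end cells, and the muddler is held upright, foot down, about 34 mm above the tumbler's rim and centred to within 2 mm.

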